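Roll the comal-rest tiles flush

ROBOT

A 7-joint arm with a two-finger parallel gripper is mounted at the origin on the work surface. World frame = base frame: x ahead of the robot, y to its left, z up, the work surface at z = 0. Lengths are in m, angles in degrees, forces in N, time in s.
With the tool pointing down it reaches from about 0.425 to 0.875 m from the base axis. Payload 4.7 kg.
Tool frame: the origin (TCP) lies midway between the tips of the shut fingers; the grasp point (between the pads) lies env.grip_point_offset behind it (env.grip_point_offset is the distance from the TCP to the grasp point, in m); z points along the fingers, y is the line along which they close (so a half turn about z gives the same grasp; the last joint's range is limited). The gripper opens to 87 mm and grips with 3 to 60 N. Pads are 19 mm wide; open, the fingers measure 117 mm over their backs; the gripper's body (75 mm by 190 mm) begins 51 mm behind the grasp point.
Start: joints at [71.224, 18.392, -4.016, 83.108, 1.295, 78.541, -3.26], TCP at [0.218, -0.612, 0.223] pointing down, gripper open.
Joint ranges: [-163.93, 163.93], [-17.29, 119.83], [-79.2, 71.16], [3.27, 140.29], [-89.18, 269.18], [5.43, 117.66], [-154.24, 154.24]. Speed limits (degrees/s): [147.25, 147.25, 180, 180, 180, 180, 180].

INTERFACE

Orientations are given as [roll, pitch, yaw] about the fixed x, y, z axes, in that order (R = Rz(yaw) Ry(pitch) Rx(roll)).
In Python, from cell import env gives the robot as it stands.
- The arm moves only by the shell command python3 -m creep 'ROWS' [FORCE]. ROWS is a JSON object of lists of equal length, an entry for each row: "translation": the shift along the tool's x, y, z in units of 0.08 m (1.0 is 0.08 m), a list of three; "turn": the turn, a rotation vector about the tool's x, y, z in units of 180 degrees (1.0 is 180 degrees), a list of three; "grip": the opening, from 0 (shut) to 1 (fully open). In form: {"translation": [[x, y, z], ...], "turn": [[ax, ay, az], ...], "grip": [grip, ...]}. A call has 1 to 5 rows; each row shifts and turns the commanded pose from where the row before left it, along the tool's axes as they then stand; what a row does not reach is not made up. A row lasts 1/8 s, in which the tool goes at most 62.5 mm and 10.7 degrees, less where a joint would pass 70% of its speed; a pose out of reach is approached as far as the arm can. A call with a number of a shift or a turn outside -1 to 1 is refused whole. A call with a gripper value outside its range is refused whole. The fingers move at their own pace and stop on an object; FORCE is the grip in N (left out, the last holds). Time passes only in rows, so rows that do not move let the fingers close. It gives the time, the measured TCP pose, the force, the opening and the grip force at its end, in the units of the state.
- env.get_obs(): the state, without advancing time (a new reading comes with each control period).
- env.read_camera(name): name is "side" or "top" or "wrist"; returns a dict with "frame" (420x560x3 uint8, red, green, blue), "z_map" (420x560 float32, m along the optical axis (not along the pixel's ray), 0 where there is no reading), "K" (3x3 intrinsics, pixels), "D" ([k1, k2, p1, p2, k3] as OpenCV has them; the pictures are not rectified), "rvec" (rotation vector, rad) and "tvec" (3), from world to camera coordinates, as OpenCV has them. Camera axes: x right, y down, z forward; pixel columns grow to the right and rows downward; lengths in m; the calibration is good to about 2 mm. A picture is of the moment at which its call begins.
- env.sign_off(): hands the job in; it is judged then, once.
The state is a dict: "time_s": time; "qpos": joint angles; "joint_velocities": joint speeds; "effort": joint torques, N m; "tool_pos": TCP position; "tool_rot": TCP orientation; "force": force on the tool from outside, world axes, zero at the start; "wrist_torque": the same for the moment, N m; "grip_width": finger opening in m; "grasp_force": force on a finger pad.
Only numpy, scipy, OpenCV 4.12 (cv2) and the standard library are available. Lean on these libraries where they do the work, as an engineer would, in place of code of your own. Each camera call takes 0.05 s, during which the arm holds its last target. There are 200 camera calls.

TASK

Take the hand roller from its stand and roll it along the tile panel, pressing down firmly but not so hard as to crack tiles (keep under 60 N), until all six rows of tiles are flush with the metal frame; press the tiles with the roller only. Then put the roller back on its stand as you found it, barrel in the trough and handle leaning on the bar, and let go. Leave everything else where it is.

Things in the scene. Friction and masses are not known exactly. Their poses are not given: they have to be found in the camera images.
- panel: tile panel fixed to the worktop, origin centre of its underside (on the worktop), z up. Aluminium frame 170 mm along its x, 136 mm along its y, rim 16 mm above the worktop. In it six rows of blue and white tiles, each 23 mm (x) by 108 mm (y), centre lines at x = -60, -36, -12, 12, 36, 60 mm (row 0 to 5). At the start the tile tops stand 3.5 to 5 mm above the rim
- stand: the roller's wooden stand, fixed, origin on the worktop under the seat, z up. V trough along y for the barrel, 86 mm long, sides at 40 degrees, edges 30 mm high. At x = -31 mm a rest bar along y, 10 mm thick, axis 76 mm high, posts at y = +-70 mm. Above, a utensil rail, 10 mm thick, 250 mm high at x = -5 mm, on posts at x = 35, y = +-86 mm: in the way of a gripper coming straight down
- stand_seat (a point): where the centre of the roller's barrel lies when the roller is properly on its stand: 39 mm straight above the origin of the stand, same axes
- roller: hand roller, 0.4 kg; origin at its barrel's centre; frame upright (z up) as it sits on the stand, y along the barrel, axes then as the stand's. Rubber barrel 48 mm diameter, 90 mm long, turns freely. A steel fork (122 mm wide, cross-bar 41 to 53 mm up from the axle) joins it to a flat wooden paddle handle, leaning 27 degrees from vertical towards -x
- roller_grip (a point): centre of the roller's paddle handle, 105 mm from the barrel's axis along the lean: x = -48, y = 0, z = +94 mm in the roller's frame (same axes). Paddle 14 mm thick (to be pinched across this, fingers pointing down along the lean), 92 mm wide along y, reaching 23 mm above and 40 mm below this point along the handle; the cross-bar begins 52 mm below
- barrel (a joint): turn of the roller's barrel about its y (rad), unlimited; rolling towards +x makes it grow
- row0 (a joint): how far tile row 0 is pressed down (m): 0.000 = stands 5 mm proud of the frame, 0.005 = flush with the rim, stops at 0.0055. It yields at about 5 N (7 N at most), stays where it is left and moves only straight down
- row1 (a joint): how far tile row 1 is pressed down (m): 0.000 = stands 5 mm proud of the frame, 0.005 = flush with the rim, stops at 0.0055. It yields at about 5 N (7 N at most), stays where it is left and moves only straight down
- row2 (a joint): how far tile row 2 is pressed down (m): 0.000 = stands 5 mm proud of the frame, 0.005 = flush with the rim, stops at 0.0055. It yields at about 5 N (7 N at most), stays where it is left and moves only straight down
- row3 (a joint): how far tile row 3 is pressed down (m): 0.000 = stands 5 mm proud of the frame, 0.005 = flush with the rim, stops at 0.0055. It yields at about 5 N (7 N at most), stays where it is left and moves only straight down
- row4 (a joint): how far tile row 4 is pressed down (m): 0.000 = stands 5 mm proud of the frame, 0.005 = flush with the rim, stops at 0.0055. It yields at about 5 N (7 N at most), stays where it is left and moves only straight down
- row5 (a joint): how far tile row 5 is pressed down (m): 0.000 = stands 5 mm proud of the frame, 0.005 = flush with the rim, stops at 0.0055. It yields at about 5 N (7 N at most), stays where it is left and moves only straight down
- squeezer: aluminium lime squeezer, 210 mm long, lying flat; origin under its round cup (bystander)
- bowl: empty orange plastic bowl, 170 mm across, 60 mm high; origin under its centre (bystander)
- pin: short wooden rolling pin, 220 mm long, 44 mm thick, lying along its y; origin under its middle (bystander)
- tongs: stainless tongs, 225 mm long, lying along their x; origin under the middle (bystander)
- saltjar: glass jar with a red cap, 72 mm across, 110 mm high; origin under its centre (bystander)
Not all that is in view belongs to the job. There is more than one size of the panel; the job needs the smaller.

How it is judged (in metres and radians):
On the way, in this order (a step that is already met when the one before it is completed fails the run):
1. the roller, pressed on the tiles, rolls along them (contact force between roller and panel above 2 N and (velocity of joint barrel above 0.25 rad/s or velocity of joint barrel below -0.25 rad/s)), for 0.2 s.
2. all six rows are pressed down flush with the frame (within 1.2 mm) (value of joint each of row0, row1, row2, row3, row4, row5 above 0.0038 m), for 0.1 s.
At the end, for the whole second after the job is handed in: All six tile rows are pressed to within 1.2 mm of the frame's rim; the roller lies still on its stand and released, its barrel's centre within 12 mm of the seat, its handle leaning on the bar (lean within 8 degrees, direction within 11 degrees of the start) (all of step 2 and distance between roller and stand_seat below 0.012 m and angle between roller's own z axis and vertical below 0.14 rad and angle between the x axis of roller and the x axis of stand_seat, either way round below 0.2 rad and x of roller_grip in the frame of stand_seat below -0.03 m and linear speed of roller below 0.02 m/s and contact force between roller and the fingers below 0.1 N); the robot touches nothing.
It fails at once if the tiles or frame are pressed with the gripper or arm (contact force between panel and the fingers above 3 N or contact force between panel and the arm above 3 N).
It fails at once if the tiles are pressed with more than 60 N (they crack) (contact force between roller and panel above 60 N).
It fails at once if a bystander is moved by more than 30 mm (distance of any of squeezer, bowl, pin, tongs, saltjar from where it was at the start of the episode above 0.03 m).
It also fails if it takes over 72 s, if anything falls off the work surface, if the arm or the gripper's body presses on something with over 40 N, if the wrist force passes 120 N, or if a joint passes its speed limit or range.

## Working session

There is one attempt and no reset: what is moved stays moved. The work goes in short steps, Python scripts to look and compute and a shell command to move; the robot and the scene stay as the last step left them, time stands still between calls to the robot, and variables do not carry over. Pictures are saved under pics/ and viewed, at most 10 in all, crops included, and the job is handed in when it is done.

```bash
ls; mkdir -p pics
cat > h.py <<'E'
import numpy as np, cv2
from cell import env
from scipy.spatial.transform import Rotation as R
def cam(n):
    c=env.read_camera(n); c['R']=cv2.Rodrigues(np.array(c['rvec'],float))[0]; c['t']=np.array(c['tvec'],float).reshape(3); c['K']=np.array(c['K'],float); c['D']=np.array(c['D'],float); return c
def rays(c,px):
    p=cv2.undistortPoints(np.array(px,float).reshape(-1,1,2),c['K'],c['D']).reshape(-1,2)
    return np.c_[p,np.ones(len(p))]
def plane(c,px,z):
    d=rays(c,px)@c['R']; o=-c['R'].T@c['t']; return o+d*((z-o[2])/d[:,2])[:,None]
def depth(c,px):
    px=np.array(px,float).reshape(-1,2); z=c['z_map'][px[:,1].astype(int),px[:,0].astype(int)]
    return (rays(c,px)*z[:,None]-c['t'])@c['R']
def save(n,im): cv2.imwrite('pics/'+n+'.png',im[...,::-1])
E
python3 - <<'E'
from h import *
print({k:np.round(v,4) if not isinstance(v,dict) else v for k,v in env.get_obs().items()}, env.grip_point_offset)
for n in ['top','side']:
    c=cam(n); save(n,c['frame']); np.savez(n,**c); print(n,-c['R'].T@c['t'],c['K'].tolist())
E
```

```text
pics
{'time_s': np.float64(0.0), 'qpos': array([71.2242, 18.4404, -4.0156, 83.1725,  1.2931, 78.54  , -3.2601]), 'joint_velocities': array([ 0.014 , -0.0317,  0.018 ,  0.058 ,  0.0236, -0.1133, -0.0362]), 'effort': array([-2.00000e-04, -4.91275e+01, -4.04000e-01, -3.12529e+01,
       -6.38000e-02,  4.37000e-02,  2.00000e-04]), 'tool_pos': array([ 0.2177, -0.6119,  0.2215]), 'tool_rot': array([-1.798923e+02,  3.700000e-03,  1.958510e+01]), 'force': array([0.245 , 0.137 , 0.4404]), 'wrist_torque': array([-0.0376, -0.0133,  0.0211]), 'grasp_force': np.float64(0.0), 'grip_width': np.float64(0.087)} 0.0187
top [ 0.35146124 -0.08363357  1.37811143] [[433.4633039927265, 0.0, 278.6349559933725], [0.0, 433.4633039927265, 206.3897469387558], [0.0, 0.0, 1.0]]
side [0.16821807 0.82540381 0.79936178] [[455.97751987646546, 0.0, 274.1119792673237], [0.0, 455.97751987646546, 216.3363853277183], [0.0, 0.0, 1.0]]
```

View pics/top.png

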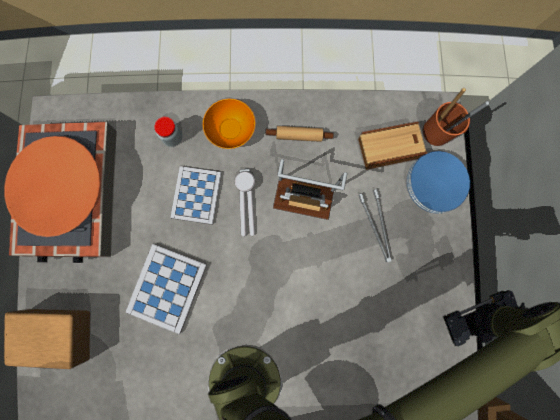

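View pics/side.png

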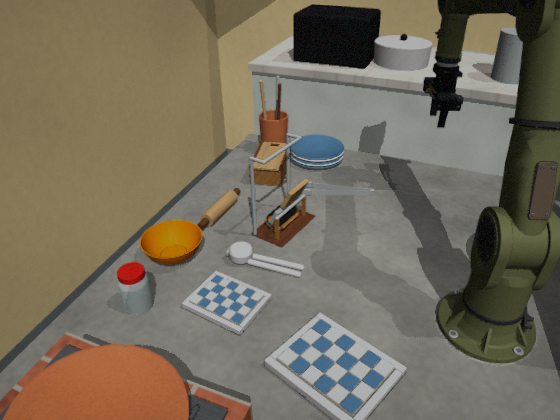

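The top view shows the small panel at (196,195) and the large one at (167,288). The stand, with the roller's paddle leaning towards the robot, is at (305,195), with the rail posts on its far side. The look-alikes for the panel are those two 4x6 boards, and I choose the smaller. For the roller they are the rolling pin (300,133), a bystander, and the board in the holder at (392,145). I choose the paddle in the stand. Next I measure.

Run:
```python
from h import *
T=dict(np.load('top.npz')); S=dict(np.load('side.npz'))
f=T['frame']
# gripper body profile from both depth maps in tool frame
o=env.get_obs(); Rt=R.from_euler('xyz',o['tool_rot'],degrees=True).as_matrix()
for c in (T,S):
    v,u=np.nonzero(c['z_map']>0); P=depth(c,np.c_[u,v]); q=(P-o['tool_pos'])@Rt
    m=(abs(q[:,0])<.15)&(abs(q[:,1])<.15)&(q[:,2]>-.2)&(q[:,2]<.01); q=q[m]
    for a in np.arange(-.2,.01,.02):
        k=q[(q[:,2]>=a)&(q[:,2]<a+.02)]
        if len(k)>3: print(round(a,2),len(k),'x',np.round([k[:,0].min(),k[:,0].max()],3),'y',np.round([k[:,1].min(),k[:,1].max()],3))
# panel: non-gray-bright pixels in small window
for nm,(x0,y0,x1,y1) in {'T':(160,155,235,235),'S':(175,265,280,335)}.items():
    c=T if nm=='T' else S; hsv=cv2.cvtColor(c['frame'],cv2.COLOR_RGB2HSV)
    w=hsv[y0:y1,x0:x1]; m=((w[...,2]>185)|((w[...,0]>95)&(w[...,0]<125)&(w[...,1]>90))).astype(np.uint8)*255
    m=cv2.morphologyEx(m,cv2.MORPH_CLOSE,np.ones((5,5)))
    ct=max(cv2.findContours(m,0,1)[0],key=cv2.contourArea)
    b=cv2.approxPolyDP(cv2.convexHull(ct),4,True).reshape(-1,2)+[x0,y0]; print(nm,b.tolist())
    r=cv2.minAreaRect(ct); bb=cv2.boxPoints(r)+[x0,y0]; 
    X=plane(c,np.r_[bb,b],.016); print(np.round(X,3).tolist()); p=plane(c,ct.reshape(-1,2)+[x0,y0],.016)[:,:2].astype(np.float32); print(cv2.minAreaRect(p))
    z=depth(c,np.array([[ (x0+x1)//2,(y0+y1)//2]])); print('depth',z)
big=np.hstack([cv2.resize(T['frame'][140:230,262:362],(400,360),interpolation=2),cv2.resize(S['frame'][125:245,235:335],(400,480),interpolation=2)[:360]]);save('crop',big)
```

```text
-0.2 52 x [-0.018  0.04 ] y [-0.04   0.014]
-0.18 438 x [-0.035  0.04 ] y [-0.053  0.017]
-0.16 81 x [-0.024  0.038] y [-0.053  0.011]
-0.14 71 x [-0.019  0.027] y [-0.054 -0.037]
-0.12 814 x [-0.035  0.04 ] y [-0.098  0.093]
-0.1 300 x [-0.035  0.041] y [-0.096  0.092]
-0.08 47 x [-0.03   0.041] y [-0.09   0.081]
-0.04 9 x [0.008 0.014] y [0.042 0.049]
-0.02 5 x [0.005 0.009] y [0.04  0.044]
-0.2 146 x [-0.032  0.04 ] y [-0.041  0.012]
-0.18 245 x [-0.035  0.04 ] y [-0.056  0.023]
-0.16 130 x [-0.022  0.037] y [-0.056  0.014]
-0.14 153 x [-0.02   0.029] y [-0.056  0.019]
-0.12 376 x [-0.035  0.041] y [-0.099  0.097]
-0.1 254 x [-0.035  0.042] y [-0.098  0.088]
-0.08 129 x [-0.035  0.04 ] y [-0.092  0.087]
-0.06 46 x [-0.008  0.015] y [-0.064  0.057]
-0.04 61 x [-0.008  0.013] y [-0.061  0.054]
-0.02 82 x [-0.009  0.014] y [-0.058  0.05 ]
T [[180, 167], [219, 172], [211, 223], [171, 216]]
[[0.514, 0.236, 0.016], [0.682, 0.212, 0.016], [0.658, 0.079, 0.016], [0.492, 0.105, 0.016], [0.676, 0.208, 0.016], [0.659, 0.082, 0.016], [0.494, 0.105, 0.016], [0.517, 0.233, 0.016]]
((0.586474597454071, 0.15767213702201843), (0.1331581026315689, 0.16783517599105835), 81.28258514404297)
depth [[0.58372957 0.15062504 0.0187757 ]]
S [[215, 276], [253, 291], [255, 303], [238, 322], [199, 304], [198, 293]]
[[0.656, 0.194, 0.016], [0.678, 0.079, 0.016], [0.521, 0.112, 0.016], [0.512, 0.218, 0.016], [0.652, 0.096, 0.016], [0.54, 0.109, 0.016], [0.518, 0.144, 0.016], [0.529, 0.213, 0.016], [0.64, 0.197, 0.016], [0.661, 0.165, 0.016]]
((0.5901196002960205, 0.15252727270126343), (0.10503453761339188, 0.13969990611076355), 81.42166900634766)
depth [[0.58276224 0.16292572 0.0194154 ]]
```

View pics/crop.png

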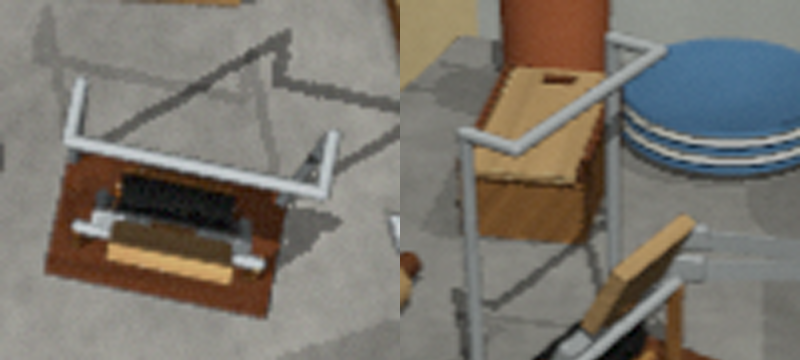

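The crop confirms the rail over the trough, and the light wooden paddle leaning away from it. In the top view the paddle is at about (304,204) and the rail runs from (280,175) to (343,187). The panel measures 168x133 mm at (0.586, 0.157), yaw about -8.7°. Both size and depth (0.0195) fit the small one. Next I measure the paddle, bar and rail.

Run:
```python
from h import *
T=dict(np.load('top.npz')); S=dict(np.load('side.npz'))
def seg(c,box,zr,name,sel=None):
    x0,y0,x1,y1=box; v,u=np.mgrid[y0:y1,x0:x1]; px=np.c_[u.ravel(),v.ravel()]; P=depth(c,px)
    h=cv2.cvtColor(c['frame'],cv2.COLOR_RGB2HSV)[px[:,1],px[:,0]].astype(int)
    m=(P[:,2]>zr[0])&(P[:,2]<zr[1])&(c['z_map'][px[:,1],px[:,0]]>0)
    if sel is not None: m&=sel(h)
    P=P[m]; px=px[m]; r=cv2.minAreaRect(P[:,:2].astype(np.float32))
    print(name,len(P),'mean',P.mean(0).round(4),'min',P.min(0).round(3),'max',P.max(0).round(3),np.round(r[0],4),np.round(r[1],3),round(r[2],1)); return P
wood=lambda h:(h[:,0]<25)&(h[:,1]>80)&(h[:,1]<190)&(h[:,2]>50)
a=seg(T,(265,160,355,225),(.23,.28),'T rail'); b=seg(S,(245,125,310,245),(.24,.27),'S rail')
w=seg(T,(275,180,345,225),(.08,.2),'T paddle',wood); w2=seg(S,(270,170,315,225),(.06,.2),'S paddle',wood)
seg(T,(270,180,345,225),(.11,.2),'T >.11'); seg(T,(265,170,345,225),(.005,.025),'T base',lambda h:(h[:,0]<15)&(h[:,1]>100))
seg(T,(270,180,345,225),(.06,.09),'T bar level',lambda h:(h[:,1]<60)&(h[:,2]>110))
for P in (a,):
    k=np.polyfit(P[:,1],P[:,0],1);print(k)
for P in (w,w2):
    q=P-P.mean(0); _,s,V=np.linalg.svd(q); print(s,V[2])
```

```text
T rail 365 mean [ 0.5859 -0.1928  0.2522] min [ 0.557 -0.286  0.232] max [ 0.638 -0.101  0.258] [ 0.597  -0.1939] [0.182 0.049] 78.7
S rail 279 mean [ 0.5895 -0.185   0.2518] min [ 0.557 -0.287  0.24 ] max [ 0.64  -0.103  0.257] [ 0.5974 -0.1949] [0.186 0.049] 77.7
T paddle 337 mean [ 0.5403 -0.1815  0.1364] min [ 0.515 -0.227  0.084] max [ 0.571 -0.134  0.161] [ 0.5452 -0.1823] [0.091 0.047] 76.9
S paddle 312 mean [ 0.5458 -0.1748  0.1257] min [ 0.516 -0.395  0.06 ] max [ 0.701 -0.112  0.157] [ 0.5934 -0.2677] [0.098 0.306] 25.8
T >.11 316 mean [ 0.5413 -0.1863  0.1422] min [ 0.515 -0.286  0.11 ] max [ 0.601 -0.134  0.188] [ 0.549  -0.2141] [0.069 0.163] 14.7
T base 323 mean [ 0.5671 -0.1817  0.0074] min [ 0.509 -0.279  0.005] max [ 0.637 -0.095  0.025] [ 0.5742 -0.1889] [0.178 0.1  ] 77.9
T bar level 82 mean [ 0.5581 -0.1789  0.0812] min [ 0.537 -0.255  0.072] max [ 0.58  -0.112  0.09 ] [ 0.5585 -0.1848] [0.146 0.019] 77.7
[0.19591668 0.62369337]
[0.4630384 0.4114864 0.0622379] [-0.82330933  0.17690076 -0.53932167]
[1.03553197 0.57087964 0.28782563] [-0.75833111 -0.15650028 -0.63280454]
```

```bash
cat >> h.py <<'E'
def frame(yaw,lean):  # tool with x=stand y, z down along lean (towards +x of frame)
    c,s=np.cos(np.radians(lean)),np.sin(np.radians(lean))
    A=np.array([[0,c,s],[1,0,0],[0,s,-c]]); return R.from_euler('z',yaw,degrees=True)*R.from_matrix(A)
def rows(Rt,p,n=None,start=None):
    o=env.get_obs(); R0=R.from_euler('xyz',o['tool_rot'],degrees=True); p0=np.array(o['tool_pos'])
    if start: R0,p0=start
    rv=(R0.inv()*Rt).as_rotvec(degrees=True); p=np.array(p)
    n=n or int(max(np.ceil(np.linalg.norm(rv)/10.),np.ceil(np.linalg.norm(p-p0)/.055),1))
    print('from',p0.round(4),R0.as_euler('xyz',degrees=True).round(1),'to',p.round(4),'turn',rv.round(2),'n',n)
    for i in range(n):
        Ri=R0*R.from_rotvec(rv*i/n,degrees=True); print(np.round(Ri.inv().apply((p-p0)/n)/.08,3).tolist(),np.round(rv/n/180,4).tolist())
O=np.array([.583,-.191,0]); YS=-12.0
def st(v,O=O,yaw=YS): return O+R.from_euler('z',yaw,degrees=True).apply(np.array(v)/1000)
E
python3 - <<'E'
from h import *
Rt=frame(YS,28); d=frame(0,28).apply([0,0,1]); n=frame(0,28).apply([0,1,0])
g=np.array([-36.7,0,110.7]); print(st(g+18.7*d))
rows(Rt,st(g+18.7*d-95*d-30*n))
E
```

```text
[ 0.55568926 -0.18519492  0.09418888]
from [ 0.2177 -0.6119  0.2216] [-179.9    0.    19.6] to [ 0.4862 -0.1704  0.164 ] turn [-25.61  14.22 -57.22] n 10
[0.501, -0.407, 0.073] [-0.0142, 0.0079, -0.0318]
[0.538, -0.359, 0.068] [-0.0142, 0.0079, -0.0318]
[0.569, -0.306, 0.067] [-0.0142, 0.0079, -0.0318]
[0.595, -0.251, 0.069] [-0.0142, 0.0079, -0.0318]
[0.616, -0.194, 0.074] [-0.0142, 0.0079, -0.0318]
[0.63, -0.135, 0.083] [-0.0142, 0.0079, -0.0318]
[0.639, -0.075, 0.094] [-0.0142, 0.0079, -0.0318]
[0.641, -0.016, 0.107] [-0.0142, 0.0079, -0.0318]
[0.637, 0.043, 0.124] [-0.0142, 0.0079, -0.0318]
[0.626, 0.1, 0.143] [-0.0142, 0.0079, -0.0318]
```

```bash
python3 -m creep '{"translation":[[0.5,-0.407,0.073],[0.538,-0.359,0.068],[0.569,-0.306,0.067],[0.595,-0.251,0.069],[0.616,-0.194,0.074]],"turn":[[-0.0142,0.0079,-0.0318],[-0.0142,0.0079,-0.0318],[-0.0142,0.0079,-0.0318],[-0.0142,0.0079,-0.0318],[-0.0142,0.0079,-0.0318]],"grip":[1,1,1,1,1]}'
python3 - <<'E'
from h import *
Rt=frame(YS,28); d=frame(0,28).apply([0,0,1]); n=frame(0,28).apply([0,1,0])
g=np.array([-36.7,0,110.7]); rows(Rt,st(g+18.7*d-95*d-30*n),5)
E
```

```text
time_s: 0.72
tool_pos: [0.3526, -0.3899, 0.1931]
tool_rot: [165.9, -3.6, 49.0]
force: [0.3, 0.6, 0.6]
grip_width: 0.0866
grasp_force: 0.0
from [ 0.3526 -0.3899  0.1931] [165.9  -3.6  49. ] to [ 0.4862 -0.1704  0.164 ] turn [-12.69   7.11 -28.38] n 5
[0.627, -0.132, 0.083] [-0.0141, 0.0079, -0.0315]
[0.635, -0.073, 0.094] [-0.0141, 0.0079, -0.0315]
[0.637, -0.015, 0.108] [-0.0141, 0.0079, -0.0315]
[0.633, 0.043, 0.124] [-0.0141, 0.0079, -0.0315]
[0.622, 0.099, 0.143] [-0.0141, 0.0079, -0.0315]
```

```bash
python3 -m creep '{"translation":[[0.63,-0.132,0.083],[0.637,-0.073,0.094],[0.638,-0.015,0.108],[0.634,0.043,0.124],[0.624,0.1,0.143]],"turn":[[-0.0142,0.0079,-0.0317],[-0.0142,0.0079,-0.0317],[-0.0142,0.0079,-0.0317],[-0.0142,0.0079,-0.0317],[-0.0142,0.0079,-0.0317]],"grip":[1,1,1,1,1]}'
python3 - <<'E'
from h import *
Rt=frame(YS,28); d=frame(0,28).apply([0,0,1]); n=frame(0,28).apply([0,1,0])
g=np.array([-36.7,0,110.7]); rows(Rt,st(g+18.7*d-95*d-30*n))
c=cam('wrist'); np.savez('w1',**c); save('w1',c['frame'])
def seg(c,zr,sel,name):
    v,u=np.nonzero(c['z_map']>0); P=depth(c,np.c_[u,v]); h=cv2.cvtColor(c['frame'],cv2.COLOR_RGB2HSV)[v,u].astype(int)
    q=P-O; q=R.from_euler('z',-YS,degrees=True).apply(q)*1000
    m=(q[:,2]>zr[0])&(q[:,2]<zr[1])&(abs(q[:,1])<95)&(q[:,0]>-90)&(q[:,0]<60)&sel(h); q=q[m]
    if len(q)<10: print(name,len(q)); return
    r=cv2.minAreaRect(q[:,:2].astype(np.float32)); print(name,len(q),q.min(0).round(1),q.max(0).round(1),np.round(r[0],1),np.round(r[1],1),round(r[2],1))
wood=lambda h:(h[:,0]<25)&(h[:,1]>80)&(h[:,1]<190)&(h[:,2]>50)
seg(c,(95,165),wood,'paddle'); seg(c,(240,260),lambda h:h[:,1]<60,'rail'); seg(c,(72,84),lambda h:h[:,1]<60,'bar')
E
```

```text
time_s: 1.35
tool_pos: [0.4867, -0.1705, 0.1643]
tool_rot: [151.9, 0.1, 78.1]
force: [0.9, 0.3, 0.2]
grip_width: 0.087
grasp_force: 0.0
from [ 0.4867 -0.1705  0.1643] [1.519e+02 1.000e-01 7.810e+01] to [ 0.4862 -0.1704  0.164 ] turn [0.1  0.04 0.15] n 1
[-0.0, -0.008, -0.0] [0.0006, 0.0002, 0.0009]
paddle 3396 [-61.2 -40.9  96. ] [ 38.5  79.1 157. ] [-30.1  31.8] [153.6  62.1] 56.1
rail 2920 [-90.   -3.6 240.1] [  0.8  84.7 260. ] [-45.   40.4] [102.7  66.7] 13.7
bar 1964 [-35.  -92.4  72.2] [39.  88.2 84. ] [ 1.3 -2.4] [ 73.9 180.6] 0.5
```

View pics/w1.png

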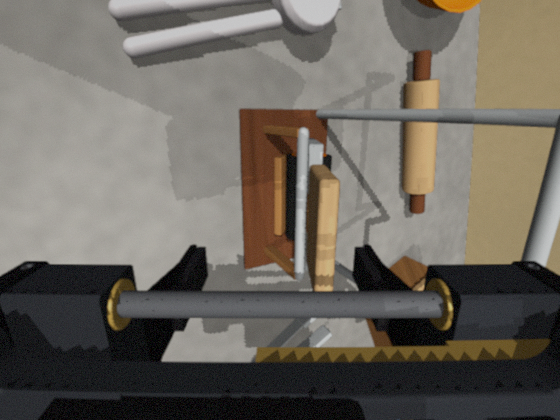

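The paddle, at (325,230), lies between the open fingers. The bar is to its left at (300,200), the +y rail post runs along row 117, and the rail itself is at the right (548,210). I refine from these pixels.

Run:
```python
from h import *
c=dict(np.load('w1.npz'))
for nm,(x0,y0,x1,y1),lo,hi in [('paddle',(308,160,345,292),85,165),('bar',(293,130,309,278),70,90),('rail',(535,130,560,262),235,265)]:
    v,u=np.mgrid[y0:y1,x0:x1]; u=u.ravel();v=v.ravel(); k=c['z_map'][v,u]>0;u=u[k];v=v[k]
    q=R.from_euler('z',-YS,degrees=True).apply(depth(c,np.c_[u,v])-O)*1000
    h=cv2.cvtColor(c['frame'],cv2.COLOR_RGB2HSV)[v,u].astype(int); ok=(h[:,1]>70) if nm=='paddle' else (h[:,1]<70)
    m=(q[:,2]>lo)&(q[:,2]<hi)&ok; q=q[m]; print(nm,len(q),q.min(0).round(1),q.max(0).round(1),'fit x(y)',np.polyfit(q[:,1],q[:,0],1).round(4),'med',np.median(q,0).round(1))
    if nm=='paddle':
        top=q[q[:,2]>np.percentile(q[:,2],80)]; print(' topedge',top.mean(0).round(1),top.max(0).round(1)); print(np.linalg.svd(q-q.mean(0),full_matrices=False)[2].round(3).tolist())
```

```text
paddle 3373 [-61.2 -41.7  97.3] [-23.3  44.2 156. ] fit x(y) [ 5.14000e-02 -5.36621e+01] med [-54.3   9.5 150.6]
 topedge [-51.6   4.3 154.2] [-47.9  43.4 156. ]
[[0.066, 0.991, -0.115], [-0.308, 0.13, 0.943], [-0.949, 0.027, -0.314]]
bar 1725 [-34.5 -73.1  72.2] [-22.8  70.4  89.8] fit x(y) [ 5.10000e-03 -3.02819e+01] med [-30.7   6.7  79.5]
rail 2178 [ -8.7  18.2 244.4] [  0.8  78.9 254.7] fit x(y) [-0.0243 -4.5006] med [ -5.9  45.3 250.3]
```

```bash
python3 - <<'E'
from h import *
Rt=R.from_euler('xyz',[-179.8923,.0037,19.5851],degrees=True).as_matrix(); p=np.array([.2177,-.6119,.2215])
for f in ('top.npz','side.npz'):
    c=dict(np.load(f)); v,u=np.nonzero(c['z_map']>0); q=(depth(c,np.c_[u,v])-p)@Rt; q=q[(abs(q[:,0])<.06)&(abs(q[:,1])<.12)]
    for a in np.arange(-.136,-.06,.004):
        k=q[(q[:,2]>=a)&(q[:,2]<a+.004)]
        if len(k)>3: print(round(a,3),len(k),np.round([k[:,1].min(),k[:,1].max()],3))
E
python3 -m creep '{"translation":[[0,0,0.4],[0,0,0.4],[0,0,0.3875],[0,0,0]],"turn":[[0,0,0],[0,0,0],[0,0,0],[0,0,0]],"grip":[1,1,1,1]}'
```

```text
-0.136 13 [-0.053 -0.041]
-0.132 12 [-0.052 -0.042]
-0.128 16 [-0.053 -0.043]
-0.124 14 [-0.053 -0.037]
-0.12 26 [-0.095  0.051]
-0.116 212 [-0.097  0.093]
-0.112 447 [-0.098  0.094]
-0.108 90 [-0.098  0.089]
-0.104 41 [-0.097  0.091]
-0.1 13 [-0.096  0.082]
-0.096 64 [-0.095  0.092]
-0.092 83 [-0.094  0.083]
-0.088 83 [-0.092  0.069]
-0.084 55 [-0.078  0.081]
-0.08 16 [-0.089  0.081]
-0.076 16 [-0.09  0.08]
-0.072 12 [-0.089  0.08 ]
-0.136 31 [-0.054  0.019]
-0.132 33 [-0.054  0.014]
-0.128 25 [-0.054  0.016]
-0.124 33 [-0.056  0.006]
-0.12 33 [-0.057  0.016]
-0.116 77 [-0.098  0.089]
-0.112 165 [-0.099  0.097]
-0.108 50 [-0.098  0.073]
-0.104 51 [-0.097  0.093]
-0.1 46 [-0.098  0.088]
-0.096 56 [-0.096  0.083]
-0.092 36 [-0.092  0.084]
-0.088 60 [-0.091  0.063]
-0.084 56 [-0.093  0.077]
-0.08 45 [-0.091  0.085]
-0.076 44 [-0.092  0.087]
-0.072 32 [-0.091  0.054]
-0.068 5 [-0.083  0.053]
-0.06 5 [-0.064 -0.061]
time_s: 1.9
tool_pos: [0.5286, -0.1804, 0.0779]
tool_rot: [152.3, -0.1, 78.0]
force: [-0.2, 0.3, 0.6]
grip_width: 0.0866
grasp_force: 0.0
```

Run:
```python
from h import *
d=frame(0,28).apply([0,0,1]);rows(frame(YS,28),st(np.array([-36.7,0,110.7])+18.7*d),2)
```

```text
from [ 0.5286 -0.1804  0.0779] [ 1.523e+02 -1.000e-01  7.800e+01] to [ 0.5557 -0.1852  0.0942] turn [-0.28 -0.09 -0.08] n 2
[0.007, 0.199, -0.01] [-0.0008, -0.0002, -0.0002]
[0.006, 0.199, -0.009] [-0.0008, -0.0002, -0.0002]
```

```bash
python3 -m creep '{"translation":[[0.007,0.2,0],[0.007,0.19,0],[0,0,0],[0,0,0]],"turn":[[0,0,0],[0,0,0],[0,0,0],[0,0,0]],"grip":[1,1,1,1]}' && python3 -m creep '{"translation":[[0,0,0],[0,0,0],[0,0,0],[0,0,0],[0,0,0]],"turn":[[0,0,0],[0,0,0],[0,0,0],[0,0,0],[0,0,0]],"grip":[0,0,0,0,0]}' 50
```

```text
time_s: 2.4
tool_pos: [0.5567, -0.1861, 0.0954]
tool_rot: [152.0, 0.1, 77.9]
force: [-1.2, 0.6, -0.3]
grip_width: 0.087
grasp_force: 0.0
time_s: 3.02
tool_pos: [0.5572, -0.1861, 0.0954]
tool_rot: [152.0, 0.0, 77.9]
force: [1.1, 0.6, 0.0]
grip_width: 0.0451
grasp_force: 0.0
```

```bash
python3 -m creep '{"translation":[[0,0,0],[0,0,0],[0,0,0],[0,0,0],[0,0,0]],"turn":[[0,0,0],[0,0,0],[0,0,0],[0,0,0],[0,0,0]],"grip":[0,0,0,0,0]}' 50;python3 -m creep '{"translation":[[0,0,0],[0,0,0]],"turn":[[0,0,0],[0,0,0]],"grip":[0,0]}' 60
```

```text
time_s: 3.65
tool_pos: [0.5569, -0.186, 0.0953]
tool_rot: [152.0, 0.0, 77.9]
force: [-3.5, 1.6, 2.4]
grip_width: 0.0134
grasp_force: 50.0
time_s: 3.9
tool_pos: [0.5569, -0.1861, 0.0953]
tool_rot: [152.0, 0.0, 77.9]
force: [-5.5, 1.5, 5.1]
grip_width: 0.0138
grasp_force: 60.0
```

The lift needs more room under the rail, so I regrip 5 mm lower.

```bash
python3 -m creep '{"translation":[[0,0,0],[0,0,0],[0,0,0.062],[0,0,0],[0,0,0]],"turn":[[0,0,0],[0,0,0],[0.003,0,0],[0,0,0],[0,0,0]],"grip":[0.35,0.35,0.35,0,0]}' 60;python3 -m creep '{"translation":[[0,0,0],[0,0,0],[0,0,0]],"turn":[[0,0,0],[0,0,0],[0,0,0]],"grip":[0,0,0]}' 60
python3 - <<'E'
from h import *
o=env.get_obs(); Rt=R.from_euler('xyz',o['tool_rot'],degrees=True); q=R.from_euler('z',-YS,degrees=True)
p=q.apply(o['tool_pos']-O)*1000; z=(q*Rt).apply([0,0,1]); print(p.round(1),z.round(3),np.degrees(np.arcsin(z[0])))
y=(q*Rt).apply([0,1,0]); g=p-18.7*z
for n,b in (('bar',[-31,0,76]),('rail',[-5,0,250]),('grip0',[-48,0,133]),('barrel',[0,0,39])):
    r=np.array(b)-g; print(n,'s',(-r@z).round(1),'perp',(r@y).round(1))
c=cam('side'); save('s2',cv2.resize(c['frame'][70:270,200:400],(600,600)))
E
```

```text
time_s: 4.53
tool_pos: [0.5596, -0.1865, 0.0909]
tool_rot: [152.5, 0.0, 77.9]
force: [-0.8, 0.2, 0.9]
grip_width: 0.0175
grasp_force: 0.0
time_s: 4.9
tool_pos: [0.5593, -0.1865, 0.0908]
tool_rot: [152.5, 0.0, 77.9]
force: [-0.0, 1.7, -1.3]
grip_width: 0.0139
grasp_force: 60.0
[-24.1  -0.5  90.8] [ 0.461 -0.001 -0.887] 27.45777595903563
bar s -28.7 perp -12.9
rail s 113.7 perp 90.4
grip0 s 29.7 perp -1.7
barrel s -75.8 perp -2.5
```

View pics/s2.png

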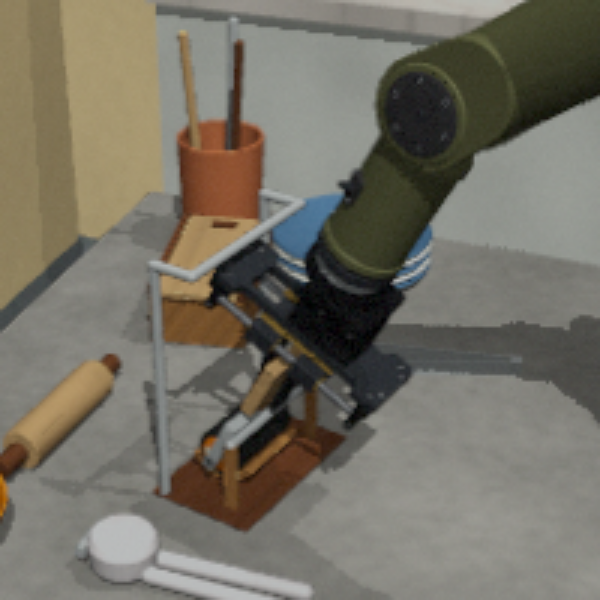

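The gripper body sits just under the rail, and the computed gap is about 11 mm. Now I work out the pivot about the bar, then the lift.

```bash
cat >> h.py <<'E'
def pb(lean,up,perp=13.5):  # tool pose with handle pivoted about the rest bar
    f=frame(0,lean); v=np.array([-31,-.5,76])+f.apply([0,perp,-(10+up)]); return frame(YS,lean),st(v)
def chain(ws):
    o=env.get_obs(); s=(R.from_euler('xyz',o['tool_rot'],degrees=True),np.array(o['tool_pos']))
    for w in ws: rows(w[0],w[1],1,s); s=w
E
python3 - <<'E'
from h import *
chain([pb(27.5,0.5),pb(31,2),pb(35,4),pb(38,6),pb(41,12),pb(41,40),pb(41,80)]); print(pb(41,80)[1])
f=lambda l,u:(np.array([-31,0,76])+frame(0,l).apply([0,13.5-2.5,-(10+u)-18.7+75.8])).round(1)
for a in ((27.5,0.5),(31,2),(35,4),(38,6),(41,12),(41,80)): b=f(*a); print(b, -.643*b[0]+.766*(b[2]-39))
E
```

```text
from [ 0.5593 -0.1865  0.0909] [152.5   0.   77.9] to [ 0.5595 -0.1865  0.0915] turn [-0.04  0.06 -0.05] n 1
[0.0, 0.006, -0.006] [-0.0002, 0.0003, -0.0003]
from [ 0.5595 -0.1865  0.0915] [152.5   0.   78. ] to [ 0.5578 -0.1862  0.0932] turn [-3.5 -0.  -0. ] n 1
[-0.0, -0.009, -0.029] [-0.0194, -0.0, -0.0]
from [ 0.5578 -0.1862  0.0932] [149.   0.  78.] to [ 0.5555 -0.1857  0.0952] turn [-4.  0.  0.] n 1
[0.0, -0.013, -0.036] [-0.0222, 0.0, 0.0]
from [ 0.5555 -0.1857  0.0952] [145.   0.  78.] to [ 0.5533 -0.1852  0.0969] turn [-3.  0.  0.] n 1
[0.0, -0.011, -0.034] [-0.0167, 0.0, 0.0]
from [ 0.5533 -0.1852  0.0969] [142.   0.  78.] to [ 0.5484 -0.1842  0.1015] turn [-3.  0. -0.] n 1
[0.0, -0.015, -0.083] [-0.0167, 0.0, -0.0]
from [ 0.5484 -0.1842  0.1015] [139.   0.  78.] to [ 0.5305 -0.1803  0.1226] turn [0. 0. 0.] n 1
[-0.0, 0.0, -0.35] [0.0, 0.0, 0.0]
from [ 0.5305 -0.1803  0.1226] [139.   0.  78.] to [ 0.5048 -0.1749  0.1528] turn [0. 0. 0.] n 1
[-0.0, -0.0, -0.5] [0.0, 0.0, 0.0]
[ 0.50478437 -0.17488593  0.15278066]
[ 0.3  0.  39.7] 0.34330000000000227
[ 1.7  0.  43. ] 1.9709
[ 2.7  0.  47. ] 4.3919
[ 3.   0.  50.4] 6.803399999999998
[ 0.3  0.  56.7] 13.365300000000003
[-44.3   0.  108. ] 81.3389
```

```bash
python3 -m creep '{"translation":[[0,0.006,-0.006],[0,-0.009,-0.029],[0,-0.013,-0.036],[0,-0.011,-0.034],[0,0,0]],"turn":[[0,0,0],[-0.0194,0,0],[-0.0222,0,0],[-0.0167,0,0],[0,0,0]],"grip":[0,0,0,0,0]}' 60
python3 - <<'E'
from h import *
chain([pb(41,12),pb(47,16,16),pb(47,32,24),pb(47,45,33),pb(47,75,33),pb(47,110,33)])
E
```

```text
time_s: 5.58
tool_pos: [0.5527, -0.1853, 0.0966]
tool_rot: [142.1, 0.0, 77.9]
force: [-0.1, -1.1, -2.1]
grip_width: 0.0137
grasp_force: 60.0
from [ 0.5527 -0.1853  0.0966] [142.1   0.   77.9] to [ 0.5484 -0.1842  0.1015] turn [-3.08  0.09 -0.06] n 1
[0.002, -0.007, -0.082] [-0.0171, 0.0005, -0.0003]
from [ 0.5484 -0.1842  0.1015] [139.   0.  78.] to [ 0.5446 -0.1834  0.1054] turn [-6. -0. -0.] n 1
[0.0, -0.004, -0.069] [-0.0333, -0.0, -0.0]
from [ 0.5446 -0.1834  0.1054] [133.   0.  78.] to [ 0.5385 -0.1821  0.1222] turn [0. 0. 0.] n 1
[-0.0, 0.1, -0.2] [0.0, 0.0, 0.0]
from [ 0.5385 -0.1821  0.1222] [133.   0.  78.] to [ 0.5352 -0.1814  0.1376] turn [0. 0. 0.] n 1
[-0.0, 0.113, -0.162] [0.0, 0.0, 0.0]
from [ 0.5352 -0.1814  0.1376] [133.   0.  78.] to [ 0.5138 -0.1768  0.1581] turn [0. 0. 0.] n 1
[-0.0, -0.0, -0.375] [0.0, 0.0, 0.0]
from [ 0.5138 -0.1768  0.1581] [133.   0.  78.] to [ 0.4887 -0.1715  0.182 ] turn [0. 0. 0.] n 1
[0.0, 0.0, -0.437] [0.0, 0.0, 0.0]
```

```bash
python3 -m creep '{"translation":[[0.002,-0.007,-0.082],[0,-0.004,-0.069],[0,0,0],[0,0.1,-0.2],[0,0.113,-0.162]],"turn":[[-0.0171,0,0],[-0.0333,0,0],[0,0,0],[0,0,0],[0,0,0]],"grip":[0,0,0,0,0]}' 60 && python3 -m creep '{"translation":[[0,0,-0.375],[0,0,-0.437],[0,0,-0.2],[0,0,0]],"turn":[[0,0,0],[0,0,0],[0,0,0],[0,0,0]],"grip":[0,0,0,0]}' 60
```

```text
time_s: 6.2
tool_pos: [0.5435, -0.1776, 0.1378]
tool_rot: [137.1, -0.5, 78.6]
force: [0.6, -0.4, -3.3]
grip_width: 0.0138
grasp_force: 60.0
time_s: 6.7
tool_pos: [0.5212, -0.1796, 0.1714]
tool_rot: [137.4, -0.8, 79.0]
force: [-1.1, -0.5, -3.3]
grip_width: 0.0137
grasp_force: 60.0
```

```bash
cat >> h.py <<'E'
def state():
    o=env.get_obs(); Rt=R.from_euler('xyz',o['tool_rot'],degrees=True); q=R.from_euler('z',-YS,degrees=True)
    p=q.apply(o['tool_pos']-O)*1000; f=q*Rt; g=p-18.7*f.apply([0,0,1]); 
    print('q',np.round(o['qpos'],1),'F',np.round(o['force'],1),'lean',np.degrees(np.arcsin(f.apply([0,0,1])[0])).round(1))
    bl=f.apply([0,-2.5,75.8])+g; ra=f.inv().apply(np.array([-5,0,250])-g); print('stand: tcp',p.round(1),'barrel',bl.round(1),'rail s',-ra[2].round(1),'perp',ra[1].round(1))
    print('barrel world',(Rt.apply([0,-.0025,.0758-.0187])+o['tool_pos']).round(4))
E
python3 -c "from h import *;state()"
```

```text
q [ 32.6 -17.2  -9.9 136.7 -31.8  21.   36.5] F [-1.1 -0.5 -3.3] lean 42.6
stand: tcp [-62.8  -1.7 171.4] barrel [-26.   -0.5 127.7] rail s -0.0 perp 95.7
barrel world [ 0.5575 -0.186   0.1277]
```

Run:
```python
from h import *
W=[(36,-82,176),(28,-104,186),(19,-126,196),(10,-146,203),(0,-160,205)]
for l,x,z in W:
    f=frame(0,l); g=np.array([x,0,z])-18.7*f.apply([0,0,1]); r=f.inv().apply(np.array([-5,0,250])-g); print(-r[2].round(),r[1].round())
chain([(frame(YS,l),st([x,0,z])) for l,x,z in W])
```

```text
-4.0 106.0
-9.0 117.0
-7.0 132.0
3.0 147.0
26.0 155.0
from [ 0.5212 -0.1796  0.1714] [137.4  -0.8  79. ] to [ 0.5028 -0.174   0.176 ] turn [ 6.59 -1.24  0.24] n 1
[0.026, -0.138, -0.204] [0.0366, -0.0069, 0.0013]
from [ 0.5028 -0.174   0.176 ] [144.   0.  78.] to [ 0.4813 -0.1694  0.186 ] turn [8. 0. 0.] n 1
[-0.0, -0.149, -0.263] [0.0444, 0.0, 0.0]
from [ 0.4813 -0.1694  0.186 ] [152.   0.  78.] to [ 0.4598 -0.1648  0.196 ] turn [ 9. -0. -0.] n 1
[-0.0, -0.184, -0.239] [0.05, -0.0, -0.0]
from [ 0.4598 -0.1648  0.196 ] [161.   0.  78.] to [ 0.4402 -0.1606  0.203 ] turn [9. 0. 0.] n 1
[0.0, -0.208, -0.164] [0.05, 0.0, 0.0]
from [ 0.4402 -0.1606  0.203 ] [170.   0.  78.] to [ 0.4265 -0.1577  0.205 ] turn [10.  0. -0.] n 1
[-0.0, -0.168, -0.055] [0.0556, 0.0, -0.0]
```

```bash
python3 -m creep '{"translation":[[0.026,-0.138,-0.204],[0,-0.149,-0.263],[0,-0.184,-0.239],[0,-0.208,-0.164],[0,-0.168,-0.055]],"turn":[[0.0366,-0.007,0.001],[0.0444,0,0],[0.05,0,0],[0.05,0,0],[0.0556,0,0]],"grip":[0,0,0,0,0]}' 60
python3 - <<'E'
from h import *
state(); c=cam('side'); save('s3',c['frame'])
Pc=np.array([.586,.157,0]); PY=-8.7
p=Pc+R.from_euler('z',PY,degrees=True).apply([-.06,0,0]); print(p)
rows(frame(PY,0),[p[0],p[1],.205])
E
```

```text
time_s: 7.32
tool_pos: [0.431, -0.1603, 0.2036]
tool_rot: [179.7, 0.0, 78.0]
force: [0.7, 0.2, -5.1]
grip_width: 0.0142
grasp_force: 60.0
q [ 35.4  -3.9 -17.4 110.   -1.2  73.4   6.4] F [ 0.7  0.2 -5.1] lean 0.3
stand: tcp [-155.    -1.6  203.6] barrel [-157.2   -1.6  146.5] rail s 26.9 perp 150.2
barrel world [ 0.4289 -0.1599  0.1465]
[0.52669037 0.16607565 0.        ]
from [ 0.4327 -0.1603  0.2024] [-1.799e+02 -1.000e-01  7.810e+01] to [0.5267 0.1661 0.205 ] turn [-0.07 -0.07 -3.19] n 7
[0.605, 0.044, -0.004] [-0.0001, -0.0001, -0.0025]
[0.605, 0.049, -0.004] [-0.0001, -0.0001, -0.0025]
[0.604, 0.054, -0.004] [-0.0001, -0.0001, -0.0025]
[0.604, 0.059, -0.004] [-0.0001, -0.0001, -0.0025]
[0.603, 0.063, -0.004] [-0.0001, -0.0001, -0.0025]
[0.603, 0.068, -0.004] [-0.0001, -0.0001, -0.0025]
[0.602, 0.073, -0.005] [-0.0001, -0.0001, -0.0025]
```

View pics/s3.png

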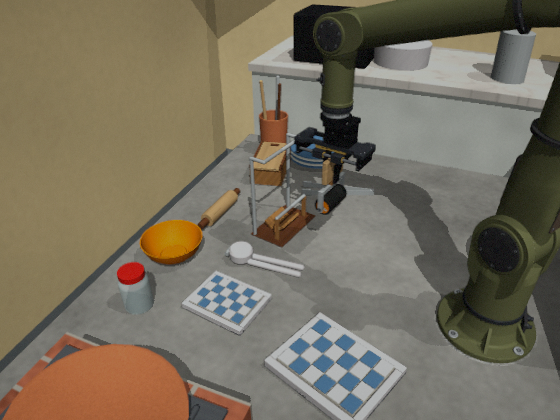

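The side view shows the roller held upright (barrel at (332,200)), clear of the stand. Now to the panel.

```bash
python3 -m creep '{"translation":[[0.605,0.044,0],[0.605,0.049,0],[0.604,0.054,0],[0.604,0.059,0],[0.603,0.063,0]],"turn":[[0,0,-0.0025],[0,0,-0.0025],[0,0,-0.0025],[0,0,-0.0025],[0,0,-0.0025]],"grip":[0,0,0,0,0]}' 60 && python3 -m creep '{"translation":[[0.603,0.068,0],[0.602,0.073,0],[0,0,0.4],[0,0,0]],"turn":[[0,0,-0.0025],[0,0,-0.0025],[0,0,0],[0,0,0]],"grip":[0,0,0,0]}' 60
python3 - <<'E'
from h import *
state(); S=cam('side'); T=cam('top')
Pc=np.array([.586,.157,0]); PY=-8.7
o=env.get_obs(); Rt=R.from_euler('xyz',o['tool_rot'],degrees=True); b=Rt.apply([0,-.0025,.0571])+o['tool_pos']
print('barrel in panel',R.from_euler('z',-PY,degrees=True).apply(b-Pc).round(4))
# wood/black barrel depth check from side: dark points near barrel
for c in (S,T):
    v,u=np.nonzero(c['z_map']>0); P=depth(c,np.c_[u,v]); col=c['frame'][v,u].max(1)
    q=(P-np.array(o['tool_pos']))@Rt.as_matrix(); m=(abs(q[:,0])<.045)&(abs(q[:,1])<.045)&(q[:,2]>.03)&(q[:,2]<.1)&(col<60); q=q[m]; print(len(q),q.min(0).round(4),q.max(0).round(4))
E
```

```text
time_s: 8.0
tool_pos: [0.4989, 0.0752, 0.2028]
tool_rot: [179.3, -0.1, 80.4]
force: [0.1, -0.1, -4.4]
grip_width: 0.0135
grasp_force: 60.0
time_s: 8.5
tool_pos: [0.5233, 0.1668, 0.1687]
tool_rot: [179.7, -0.1, 81.4]
force: [-0.0, -0.5, -3.8]
grip_width: 0.0136
grasp_force: 60.0
q [ 13.5  10.9 -37.7 100.8   7.2  70.4 -34.7] F [-0.  -0.5 -3.8] lean 0.3
stand: tcp [-132.8  337.6  168.7] barrel [-135.   337.5  111.5] rail s 62.5 perp 108.2
barrel world [0.5211 0.1672 0.1115]
barrel in panel [-0.0634  0.0005  0.1143]
639 [-0.0449 -0.0271  0.0339] [0.0448 0.0057 0.0831]
103 [-0.0447 -0.0236  0.034 ] [-0.0035  0.0212  0.0743]
```

```bash
python3 -m creep '{"translation":[[0,0.04,0.3],[0,0,0.3],[0,0,0.15],[0,0,0],[0,0,0]],"turn":[[0,0,0],[0,0,0],[0,0,0],[0,0,0],[0,0,0]],"grip":[0,0,0,0,0]}' 60 && python3 -m creep '{"translation":[[0,0,0.03],[0,0,0.03],[0,0,0]],"turn":[[0,0,0],[0,0,0],[0,0,0]],"grip":[0,0,0]}' 60
```

```text
time_s: 9.22
tool_pos: [0.5295, 0.1675, 0.1126]
tool_rot: [179.4, -0.2, 81.3]
force: [0.1, -0.3, -4.4]
grip_width: 0.0136
grasp_force: 60.0
time_s: 9.6
tool_pos: [0.5285, 0.1673, 0.1063]
tool_rot: [179.6, -0.2, 81.4]
force: [-0.5, 0.5, -2.9]
grip_width: 0.0138
grasp_force: 60.0
```

```bash
python3 -m creep '{"translation":[[0,0,0.025],[0,0,0.025],[0,0,0]],"turn":[[0,0,0],[0,0,0],[0,0,0]],"grip":[0,0,0]}' 60 && python3 -m creep '{"translation":[[0,0,0.025],[0,0,0.025],[0,0,0]],"turn":[[0,0,0],[0,0,0],[0,0,0]],"grip":[0,0,0]}' 60
```

```text
time_s: 9.98
tool_pos: [0.5286, 0.1674, 0.1024]
tool_rot: [179.6, -0.2, 81.4]
force: [0.6, -0.2, -4.1]
grip_width: 0.0136
grasp_force: 60.0
time_s: 10.35
tool_pos: [0.5288, 0.1675, 0.099]
tool_rot: [179.5, -0.2, 81.4]
force: [-1.0, -0.4, 2.6]
grip_width: 0.0138
grasp_force: 60.0
```

```bash
python3 -m creep '{"translation":[[0,0,0.025],[0,0,0.015],[0,0,0]],"turn":[[0,0,0],[0,0,0],[0,0,0]],"grip":[0,0,0]}' 60 && python3 -m creep '{"translation":[[0,0,0.02],[0,0,0]],"turn":[[0,0,0],[0,0,0]],"grip":[0,0]}' 60
```

```text
time_s: 10.72
tool_pos: [0.5297, 0.1674, 0.0971]
tool_rot: [179.4, -0.2, 81.4]
force: [-3.4, -1.7, 10.3]
grip_width: 0.0139
grasp_force: 60.0
time_s: 10.98
tool_pos: [0.531, 0.1673, 0.097]
tool_rot: [179.3, -0.2, 81.3]
force: [-3.0, -2.7, 16.7]
grip_width: 0.0137
grasp_force: 60.0
```

```bash
python3 -m creep '{"translation":[[0,0,0.012],[0,0.15,0.0],[0,0.15,0],[0,0,0]],"turn":[[0,0,0],[0,0,0],[0,0,0],[0,0,0]],"grip":[0,0,0,0]}' 60
```

```text
time_s: 11.48
tool_pos: [0.5569, 0.1633, 0.097]
tool_rot: [179.1, -0.2, 81.3]
force: [0.4, -3.5, 16.3]
grip_width: 0.0135
grasp_force: 60.0
```

```bash
python3 -m creep '{"translation":[[0,0.15,0.01],[0,0.15,0.0],[0,0.15,0],[0,0.15,0],[0,0,0]],"turn":[[0,0,0],[0,0,0],[0,0,0],[0,0,0],[0,0,0]],"grip":[0,0,0,0,0]}' 60
```

```text
time_s: 12.1
tool_pos: [0.6045, 0.156, 0.097]
tool_rot: [179.0, -0.2, 81.3]
force: [0.2, -2.8, 17.0]
grip_width: 0.0135
grasp_force: 60.0
```

```bash
python3 -m creep '{"translation":[[0,0.15,0.005],[0,0.15,0.0],[0,0.15,0],[0,0.11,0],[0,0,0]],"turn":[[0,0,0],[0,0,0],[0,0,0],[0,0,0],[0,0,0]],"grip":[0,0,0,0,0]}' 60
python3 - <<'E'
from h import *
o=env.get_obs(); Rt=R.from_euler('xyz',o['tool_rot'],degrees=True); b=Rt.apply([0,-.003,.059])+o['tool_pos']
print(o['force'],R.from_euler('z',8.7,degrees=True).apply(b-np.array([.586,.157,0])).round(4))
S=cam('side')
# tile height at left rows visible (side cam, depth)
v,u=np.mgrid[260:335,180:275]; u=u.ravel();v=v.ravel(); P=depth(S,np.c_[u,v]); q=R.from_euler('z',8.7,degrees=True).apply(P-np.array([.586,.157,0]))*1000
rim=(abs(q[:,0])<70)&(abs(abs(q[:,1])-61)<4)&(q[:,2]<30)&(q[:,2]>5); print('rim',np.median(q[rim,2]))
for i in range(6):
    m=(abs(q[:,0]-(-60+24*i))<8)&(abs(q[:,1])<48)&(q[:,2]<26); print(i,m.sum(),np.median(q[m,2]).round(1) if m.sum() else None)
E
```

```text
time_s: 12.72
tool_pos: [0.6489, 0.1492, 0.0971]
tool_rot: [179.0, -0.3, 81.3]
force: [-0.6, -1.8, 16.0]
grip_width: 0.0136
grasp_force: 60.0
[-0.55994102 -1.82024947 15.97075654] [0.0614 0.0021 0.038 ]
rim 15.802418860421255
0 222 15.5
1 207 15.6
2 202 15.5
3 204 15.6
4 200 15.6
5 39 15.7
```

All rows read 15.5–15.7 mm against a rim at 15.8 mm. I lift and check again.

```bash
python3 -m creep '{"translation":[[0,0,-0.2],[0,-0.1,-0.6],[0,-0.2,-0.5],[0,-0.2,0],[0,0,0]],"turn":[[0,0,0],[0,0,0],[0,0,0],[0,0,0],[0,0,0]],"grip":[0,0,0,0,0]}' 60
python3 - <<'E'
from h import *
for n in ('side','top'):
  S=cam(n)
  v,u=np.mgrid[260:335,180:275] if n=='side' else np.mgrid[155:235,160:235]; u=u.ravel();v=v.ravel(); P=depth(S,np.c_[u,v]); q=R.from_euler('z',8.7,degrees=True).apply(P-np.array([.586,.157,0]))*1000
  print(n,[(m.sum(),np.median(q[m,2]).round(1),q[m,2].max().round(1)) if (m:=(abs(q[:,0]-(-60+24*i))<8)&(abs(q[:,1])<48)&(q[:,2]<26)).sum() else 0 for i in range(6)])
rows(frame(YS,0),st([-155,-1.6,203.6])); state()
E
```

```text
time_s: 13.4
tool_pos: [0.6024, 0.1563, 0.1957]
tool_rot: [179.6, -0.2, 81.5]
force: [1.1, -0.0, -3.6]
grip_width: 0.0138
grasp_force: 60.0
side [(np.int64(207), np.float64(15.5), np.float64(19.4)), (np.int64(208), np.float64(15.5), np.float64(20.2)), (np.int64(204), np.float64(15.6), np.float64(20.7)), (np.int64(190), np.float64(15.2), np.float64(20.6)), (np.int64(199), np.float64(15.4), np.float64(20.0)), (np.int64(186), np.float64(15.5), np.float64(19.8))]
top [(np.int64(30), np.float64(13.9), np.float64(18.7)), (np.int64(49), np.float64(14.2), np.float64(19.9)), (np.int64(72), np.float64(13.9), np.float64(20.7)), (np.int64(61), np.float64(14.6), np.float64(21.0)), (np.int64(15), np.float64(13.7), np.float64(18.9)), (np.int64(47), np.float64(13.3), np.float64(20.2))]
from [0.6036 0.1551 0.1949] [ 1.796e+02 -1.000e-01  8.140e+01] to [ 0.4311 -0.1603  0.2036] turn [ 0.35 -0.15  3.36] n 7
[-0.603, -0.22, -0.018] [0.0003, -0.0001, 0.0027]
[-0.605, -0.215, -0.018] [0.0003, -0.0001, 0.0027]
[-0.607, -0.21, -0.017] [0.0003, -0.0001, 0.0027]
[-0.609, -0.205, -0.017] [0.0003, -0.0001, 0.0027]
[-0.61, -0.2, -0.017] [0.0003, -0.0001, 0.0027]
[-0.612, -0.194, -0.016] [0.0003, -0.0001, 0.0027]
[-0.614, -0.189, -0.016] [0.0003, -0.0001, 0.0027]
q [ 11.9  19.1 -35.7  88.7  11.5  75.4 -33.8] F [ 0.2 -0.2 -4.1] lean 0.4
stand: tcp [-51.9 342.8 194.9] barrel [-54.  342.9 137.8] rail s 37.0 perp 27.0
barrel world [0.6015 0.1556 0.1378]
```

```bash
python3 -m creep '{"translation":[[-0.603,-0.22,-0.018],[-0.605,-0.215,-0.018],[-0.607,-0.21,-0.017],[-0.609,-0.205,-0.017],[-0.61,-0.2,-0.017]],"turn":[[0,0,0.0027],[0,0,0.0027],[0,0,0.0027],[0,0,0.0027],[0,0,0.0027]],"grip":[0,0,0,0,0]}' 60 && python3 -m creep '{"translation":[[-0.612,-0.194,-0.016],[-0.614,-0.189,-0.016],[0,0,0]],"turn":[[0,0,0.0027],[0,0,0.0027],[0,0,0]],"grip":[0,0,0]}' 60
python3 - <<'E'
from h import *
state(); o=env.get_obs(); Rt=R.from_euler('xyz',o['tool_rot'],degrees=True)
for n in ('side','top'):
    c=cam(n); v,u=np.nonzero(c['z_map']>0); P=depth(c,np.c_[u,v]); f=c['frame'][v,u].astype(int)
    q=(P-np.array(o['tool_pos']))@Rt.as_matrix(); k=(abs(q[:,0])<.05)&(abs(q[:,1])<.045)&(q[:,2]>-.07)&(q[:,2]<.1)
    m=k&(f.max(1)<60)&(q[:,2]>.03); w=k&(f[:,0]-f[:,2]>30)&(f[:,0]>80)&(q[:,2]<.03)
    for x in (m,w): print(n,x.sum(),q[x].min(0).round(4),q[x].max(0).round(4))
W=[(10,-146,203),(19,-126,196),(28,-104,186),(36,-82,176),(41,-64,172)]
chain([(frame(YS,l),st([x,-.5,z])) for l,x,z in W])
E
```

```text
time_s: 14.12
tool_pos: [0.4796, -0.0716, 0.2009]
tool_rot: [179.6, -0.2, 78.9]
force: [1.7, -0.0, -3.6]
grip_width: 0.0135
grasp_force: 60.0
time_s: 14.5
tool_pos: [0.4288, -0.1648, 0.2028]
tool_rot: [179.7, -0.1, 77.5]
force: [0.7, 1.0, -3.9]
grip_width: 0.0139
grasp_force: 60.0
q [ 39.9  -3.9 -21.1 110.   -1.6  73.3   6.9] F [ 0.7  1.  -3.9] lean 0.3
stand: tcp [-156.3   -6.4  202.8] barrel [-158.5   -6.3  145.6] rail s 27.7 perp 151.5
barrel world [ 0.4267 -0.1642  0.1456]
side 389 [-0.0466 -0.0245  0.0323] [0.0474 0.0228 0.0786]
side 220 [-0.0405 -0.0081 -0.07  ] [0.0491 0.0084 0.0109]
top 4 [ 0.0454 -0.0208  0.0346] [ 0.0469 -0.0099  0.0441]Traceback (most recent call last):
  File "<stdin>", line 7, in <module>
    return umr_minimum(a, axis, None, out, keepdims, initial, where)
ValueError: zero-size array to reduction operation minimum which has no identity
```

Run:
```python
from h import *
W=[(10,-146,203),(19,-126,196),(28,-104,186),(36,-82,176),(42,-63,171)]
chain([(frame(YS,l),st([x,-.5,z])) for l,x,z in W])
```

```text
from [ 0.4311 -0.1602  0.203 ] [179.6  -0.3  77.9] to [ 0.4401 -0.1611  0.203 ] turn [-9.62 -0.26 -0.15] n 1
[0.012, 0.112, 0.001] [-0.0534, -0.0014, -0.0009]
from [ 0.4401 -0.1611  0.203 ] [170.   0.  78.] to [ 0.4596 -0.1653  0.196 ] turn [-9. -0. -0.] n 1
[-0.0, 0.231, 0.13] [-0.05, -0.0, -0.0]
from [ 0.4596 -0.1653  0.196 ] [161.   0.  78.] to [ 0.4812 -0.1699  0.186 ] turn [-9.  0.  0.] n 1
[0.0, 0.219, 0.208] [-0.05, 0.0, 0.0]
from [ 0.4812 -0.1699  0.186 ] [152.   0.  78.] to [ 0.5027 -0.1744  0.176 ] turn [-8. -0. -0.] n 1
[-0.0, 0.184, 0.239] [-0.0444, -0.0, -0.0]
from [ 0.5027 -0.1744  0.176 ] [144.   0.  78.] to [ 0.5213 -0.1784  0.171 ] turn [-6.  0. -0.] n 1
[0.0, 0.155, 0.19] [-0.0333, 0.0, -0.0]
```

```bash
python3 -m creep '{"translation":[[0.012,0.112,0],[0,0.231,0.13],[0,0.219,0.208],[0,0.184,0.239],[0,0.155,0.19]],"turn":[[-0.0534,-0.0014,-0.001],[-0.05,0,0],[-0.05,0,0],[-0.0444,0,0],[-0.0333,0,0]],"grip":[0,0,0,0,0]}' 60
python3 - <<'E'
from h import *
state(); 
chain([pb(42.5,60,32),pb(42.5,45,32),pb(42.5,30,24),pb(42,15,16.5),pb(38,5,15)])
E
```

```text
time_s: 15.22
tool_pos: [0.5247, -0.1774, 0.1671]
tool_rot: [138.2, -0.0, 78.3]
force: [0.7, 0.7, -4.2]
grip_width: 0.0138
grasp_force: 60.0
q [ 26.5 -16.5  -6.3 136.4 -21.7  19.7  26. ] F [ 0.7  0.7 -4.2] lean 41.8
stand: tcp [-59.9   1.2 167.1] barrel [-23.7   1.4 122.9] rail s 6.5 perp 96.2
barrel world [ 0.5601 -0.1847  0.1229]
from [ 0.5247 -0.1774  0.1671] [138.2  -0.   78.3] to [ 0.5294 -0.1801  0.1492] turn [-0.68 -0.23  0.24] n 1
[-0.022, -0.101, 0.21] [-0.0038, -0.0013, 0.0013]
from [ 0.5294 -0.1801  0.1492] [137.5   0.   78. ] to [ 0.5393 -0.1822  0.1382] turn [0. 0. 0.] n 1
[-0.0, 0.0, 0.188] [0.0, 0.0, 0.0]
from [ 0.5393 -0.1822  0.1382] [137.5   0.   78. ] to [ 0.5434 -0.1831  0.1217] turn [0. 0. 0.] n 1
[-0.0, -0.1, 0.187] [0.0, 0.0, 0.0]
from [ 0.5434 -0.1831  0.1217] [137.5   0.   78. ] to [ 0.5482 -0.1841  0.1056] turn [ 0.5  0.  -0. ] n 1
[-0.0, -0.091, 0.189] [0.0028, 0.0, -0.0]
from [ 0.5482 -0.1841  0.1056] [138.   0.  78.] to [ 0.5551 -0.1856  0.0971] turn [4. 0. 0.] n 1
[0.0, -0.006, 0.139] [0.0222, 0.0, 0.0]
```

```bash
python3 -m creep '{"translation":[[-0.022,-0.1,0.1],[0,0.005,0.11],[0,0,0.19],[0,0,0]],"turn":[[-0.0038,-0.0013,0.0013],[0,0,0],[0,0,0],[0,0,0]],"grip":[0,0,0,0]}' 60
python3 - <<'E'
from h import *
state(); 
chain([pb(42.5,30,24),pb(42,15,16.5),pb(38,5,15)])
E
```

```text
time_s: 15.72
tool_pos: [0.5409, -0.1834, 0.1399]
tool_rot: [137.6, -0.0, 77.9]
force: [-0.7, 0.6, -3.8]
grip_width: 0.0137
grasp_force: 60.0
q [ 23.7 -11.6  -4.2 136.7 -24.7  13.8  29.1] F [-0.7  0.6 -3.8] lean 42.4
stand: tcp [-42.7  -1.4 139.9] barrel [-6.1 -1.4 96.1] rail s 37.1 perp 102.1
barrel world [ 0.5768 -0.1911  0.0961]
from [ 0.5409 -0.1834  0.1399] [137.6  -0.   77.9] to [ 0.5434 -0.1831  0.1217] turn [-0.06  0.03 -0.05] n 1
[0.011, -0.131, 0.188] [-0.0004, 0.0002, -0.0003]
from [ 0.5434 -0.1831  0.1217] [137.5   0.   78. ] to [ 0.5482 -0.1841  0.1056] turn [ 0.5  0.  -0. ] n 1
[-0.0, -0.091, 0.189] [0.0028, 0.0, -0.0]
from [ 0.5482 -0.1841  0.1056] [138.   0.  78.] to [ 0.5551 -0.1856  0.0971] turn [4. 0. 0.] n 1
[0.0, -0.006, 0.139] [0.0222, 0.0, 0.0]
```

```bash
python3 -m creep '{"translation":[[0.011,-0.125,0.188],[0,-0.091,0.189],[0,-0.006,0.139],[0,0,0]],"turn":[[0,0,0],[0.0028,0,0],[0.0222,0,0],[0,0,0]],"grip":[0,0,0,0]}' 60
python3 - <<'E'
from h import *
state(); 
chain([pb(35,3,14),pb(31,0,13.5),pb(29,-1,13.2),pb(27.5,-3,13)])
E
```

```text
time_s: 16.23
tool_pos: [0.5569, -0.1872, 0.0999]
tool_rot: [141.8, 0.1, 77.9]
force: [0.5, -1.3, -3.3]
grip_width: 0.0138
grasp_force: 60.0
q [ 27.1  -4.   -8.4 133.5 -19.9  13.2  24.3] F [ 0.5 -1.3 -3.3] lean 38.2
stand: tcp [-26.4  -1.7  99.9] barrel [ 7.  -1.8 53.5] rail s 86.0 perp 109.6
barrel world [ 0.5895 -0.1943  0.0535]
from [ 0.5569 -0.1872  0.0999] [1.418e+02 1.000e-01 7.790e+01] to [ 0.5565 -0.1859  0.0947] turn [ 3.22  0.12 -0.03] n 1
[0.015, -0.047, 0.047] [0.0179, 0.0007, -0.0002]
from [ 0.5565 -0.1859  0.0947] [145.   0.  78.] to [ 0.5589 -0.1864  0.0915] turn [ 4. -0. -0.] n 1
[-0.0, 0.002, 0.05] [0.0222, -0.0, -0.0]
from [ 0.5589 -0.1864  0.0915] [149.   0.  78.] to [ 0.5596 -0.1865  0.0903] turn [ 2.  0. -0.] n 1
[0.0, 0.0, 0.018] [0.0111, 0.0, -0.0]
from [ 0.5596 -0.1865  0.0903] [151.   0.  78.] to [ 0.5607 -0.1868  0.0882] turn [1.5 0.  0. ] n 1
[0.0, -0.0, 0.029] [0.0083, 0.0, 0.0]
```

```bash
python3 -m creep '{"translation":[[0.015,-0.047,0.047],[0,0.002,0.05],[0,0,0]],"turn":[[0.0179,0,0],[0.0222,0,0],[0,0,0]],"grip":[0,0,0]}' 60;  python3 -c "from h import *;state(); chain([pb(29,-1,13.2),pb(27.5,-3,13)])"
```

```text
time_s: 16.6
tool_pos: [0.5586, -0.1866, 0.0919]
tool_rot: [148.9, 0.0, 77.9]
force: [0.3, -0.2, -3.5]
grip_width: 0.0137
grasp_force: 60.0
q [ 29.4  -0.8 -11.6 127.9  -8.   22.1  12.2] F [ 0.3 -0.2 -3.5] lean 31.1
stand: tcp [-24.8  -0.7  91.9] barrel [ 2.6 -0.8 41.7] rail s 106.5 perp 98.6
barrel world [ 0.5853 -0.1924  0.0417]
from [ 0.5586 -0.1866  0.0919] [148.9   0.   77.9] to [ 0.5596 -0.1865  0.0903] turn [ 2.11  0.1  -0.1 ] n 1
[0.003, -0.0, 0.024] [0.0117, 0.0006, -0.0006]
from [ 0.5596 -0.1865  0.0903] [151.   0.  78.] to [ 0.5607 -0.1868  0.0882] turn [1.5 0.  0. ] n 1
[0.0, -0.0, 0.029] [0.0083, 0.0, 0.0]
```

```bash
python3 -m creep '{"translation":[[0.003,0,0.024],[0,0,0.015],[0,0,0]],"turn":[[0.0117,0,0],[0.0083,0,0],[0,0,0]],"grip":[0,0,0]}' 60;  python3 -m creep '{"translation":[[0,0,0.015],[0,0,0]],"turn":[[0,0,0],[0,0,0]],"grip":[0,0]}' 60; python3 -c "from h import *;state()"
```

```text
time_s: 16.98
tool_pos: [0.5593, -0.1868, 0.0907]
tool_rot: [152.5, 0.0, 77.8]
force: [-13.2, 3.4, 18.6]
grip_width: 0.0137
grasp_force: 60.0
time_s: 17.23
tool_pos: [0.5594, -0.1868, 0.0905]
tool_rot: [152.4, 0.1, 77.8]
force: [-22.4, 5.5, 29.9]
grip_width: 0.0138
grasp_force: 60.0
q [ 29.1   0.8 -11.8 124.9  -4.8  26.9   9. ] F [-22.4   5.5  29.9] lean 27.6
stand: tcp [-24.   -0.8  90.5] barrel [ 0.2 -0.9 38.8] rail s 113.9 perp 90.6
barrel world [ 0.583  -0.192   0.0388]
```

Seated and pressing, with no slip in the hand. I ease off by 1.5 mm and open.

```bash
python3 -m creep '{"translation":[[0,0,-0.02],[0,0,0]],"turn":[[0,0,0],[0,0,0]],"grip":[0,0]}' 30;python3 -m creep '{"translation":[[0,0,0],[0,0,0],[0,0,0],[0,0,0],[0,0,0]],"turn":[[0,0,0],[0,0,0],[0,0,0],[0,0,0],[0,0,0]],"grip":[1,1,1,1,1]}';python3 -m creep '{"translation":[[0,0,0],[0,0,0],[0,0,0],[0,0,0]],"turn":[[0,0,0],[0,0,0],[0,0,0],[0,0,0]],"grip":[1,1,1,1]}'
```

```text
time_s: 17.48
tool_pos: [0.5592, -0.1868, 0.0906]
tool_rot: [152.4, 0.0, 77.8]
force: [-8.8, 1.5, 13.2]
grip_width: 0.0138
grasp_force: 30.0
time_s: 18.1
tool_pos: [0.5583, -0.1861, 0.0875]
tool_rot: [152.7, 0.0, 77.8]
force: [-0.1, -0.9, 0.7]
grip_width: 0.056
grasp_force: 0.0
time_s: 18.6
tool_pos: [0.5583, -0.1862, 0.0876]
tool_rot: [152.7, 0.0, 77.8]
force: [-0.9, -0.3, -0.3]
grip_width: 0.0857
grasp_force: 0.0
```

```bash
python3 -m creep '{"translation":[[0,0,-0.06],[0,-0.18,0],[0,-0.175,0],[0,0,0]],"turn":[[0,0,0],[0,0,0],[0,0,0],[0,0,0]],"grip":[1,1,1,1]}' && python3 -m creep '{"translation":[[0,0,-0.4],[0,0,-0.4],[0,0,-0.5],[0,0,0]],"turn":[[0,0,0],[0,0,0],[0,0,0],[0,0,0]],"grip":[1,1,1,1]}'
python3 -c "from h import *;state()"
```

```text
time_s: 19.1
tool_pos: [0.5293, -0.18, 0.0774]
tool_rot: [152.9, 0.0, 77.8]
force: [-0.9, 0.4, -0.2]
grip_width: 0.087
grasp_force: 0.0
time_s: 19.6
tool_pos: [0.4864, -0.1712, 0.1752]
tool_rot: [152.3, 0.1, 77.8]
force: [0.3, -0.2, 0.1]
grip_width: 0.0872
grasp_force: 0.0
q [ 30.3 -15.6 -10.2 128.2  -9.6  40.   13.5] F [ 0.3 -0.2  0.1] lean 27.7
stand: tcp [-98.7  -0.7 175.2] barrel [-74.4  -0.9 123.5] rail s 4.0 perp 117.7
barrel world [ 0.5101 -0.1764  0.1235]
```

Now I move back and check the roller's placing.

```bash
python3 -m creep '{"translation":[[0,-0.3,-0.2],[0,-0.1,-0.1],[0,0,0],[0,0,0]],"turn":[[0.02,0,0],[0.02,0,0],[0,0,0],[0,0,0]],"grip":[1,1,1,1]}'
python3 - <<'E'
from h import *
c=cam('wrist'); s=cam('side'); T=cam('top'); save('end',np.hstack([cv2.resize(c['frame'],(440,330)),cv2.resize(s['frame'][130:250,240:360],(330,330))]))
S0=dict(np.load('side.npz')); T0=dict(np.load('top.npz'))
wood=lambda h:(h[:,0]<25)&(h[:,1]>80)&(h[:,1]<190)&(h[:,2]>50)
for nm,d,box in (('side0',S0,(280,170,315,225)),('side1',s,(280,170,315,225)),('top0',T0,(275,180,345,225)),('top1',T,(275,180,345,225))):
    x0,y0,x1,y1=box; v,u=np.mgrid[y0:y1,x0:x1]; u=u.ravel();v=v.ravel(); P=R.from_euler('z',-YS,degrees=True).apply(depth(d,np.c_[u,v])-O)*1000
    h=cv2.cvtColor(d['frame'],cv2.COLOR_RGB2HSV)[v,u].astype(int); m=wood(h)&(P[:,2]>95)&(P[:,2]<165)&(abs(P[:,1])<60)&(P[:,0]<0)&(P[:,0]>-80)
    print(nm,m.sum(),P[m].mean(0).round(1),P[m].min(0).round(1),P[m].max(0).round(1))
    print(np.abs(d['frame'].astype(int)-(S0 if 'side' in nm else T0)['frame']).mean().round(2))
E
```

```text
time_s: 20.1
tool_pos: [0.4466, -0.1619, 0.1777]
tool_rot: [160.0, 0.0, 77.8]
force: [0.7, -0.0, -0.1]
grip_width: 0.0871
grasp_force: 0.0
side0 263 [-49.8  15.8 136.7] [-62.  -45.9  99.2] [-26.2  46.7 156.8]
0.0
side1 263 [-49.5  15.5 135.9] [-62.5 -46.5  97.2] [-25.   47.9 157.4]
13.86
top0 328 [-44.5   0.3 137.6] [-62.3 -44.3  95.4] [-19.1  46.4 161. ]
0.0
top1 324 [-4.460e+01 -1.000e-01  1.378e+02] [-62.4 -44.9  96. ] [-19.2  45.4 160. ]
13.15
```

View pics/end.png

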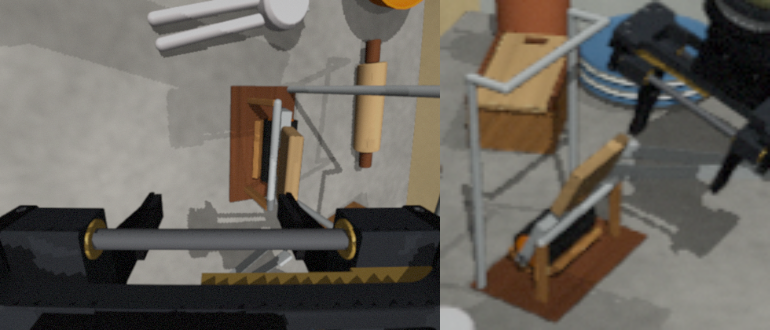

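The picture shows the roller seated: barrel in the trough, paddle leaning on the bar, fingers clear of it. The paddle measures within 1 mm of where it started, so I hand in.

```bash
python3 -c "from cell import env; print(env.sign_off())"
```

```text
the job is handed in; nothing more can be done
None
```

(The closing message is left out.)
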